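# Press a plug home with the bar clamp and open it again

## Robot

A 6-joint arm with a two-finger parallel gripper is mounted at the origin on a cart in front of the work surface, level with it; the furniture and walls round the work are solid. World frame = base frame: x ahead of the robot, y to its left, z up, the work surface at z = 0. Lengths are in m, angles in rad, forces in N, time in s.
With the tool pointing down it reaches from about 0.375 to 0.9 m from the base axis. Payload 3.1 kg.
Tool frame: the origin (TCP) lies where the fingers leave the gripper's body, on its centre line; the fingertips stand manip.tip_reach ahead of it and the grasp point (between the pads) lies 54 mm ahead of it (manip.tip_reach is the distance from the TCP to the fingertips, in m); z points along the fingers, y is the direction in which the jaws open and shut (so a half turn about z gives the same grasp; the last joint's range is limited). The gripper opens to 85 mm and grips with 20 to 120 N. Pads are 22 mm wide; open, the fingers measure 114 mm over their backs; the gripper's body (76 mm by 85 mm) begins 54 mm behind the grasp point. The pads swing forward as they close: fully open they stand 13 mm farther back than shut.
Start: joints at [1.091, 0.527, 1.433, -0, 1.181, -0.178], TCP at [0.185, 0.597, 0.304] pointing down, gripper open.
Joint ranges: [-3.08, 3.08], [-0.75, 2.2], [0.22, 2.44], [-1.43, 4.57], [0, 2.65], [-2.85, 2.85]. Speed limits (rad/s): [2.79, 2.79, 3.14, 3.14, 3.14, 3.14].

## Interface

Orientations are given as a unit quaternion [x, y, z, w].
In Python, from station import manip, cams, order gives the robot as it stands. The module is installed in compiled form; this text tells all that it offers.
- The arm moves only by the tool drive_tool, never from a script. Its arguments are lists of equal length, an entry for each row: "linear": the shift along the tool's x, y, z in mm, a list of three; "rot": the turn, a rotation vector about the tool's x, y, z in degrees, a list of three; "hand": the finger opening in mm, from 0 to 85.4. A call has 1 to 20 rows; each row shifts and turns the pose as measured when the row begins, along the tool's axes as they then stand; what a row does not reach is not made up. A row lasts 1/12 s, in which the tool goes at most 41.7 mm and 7.16 degrees, less where a joint would pass 70% of its speed; a pose out of reach is approached as far as the arm can. A call with a gripper value outside its range is refused whole. The fingers move at their own pace and stop on an object; "force" is the grip in N (left out, the last holds). Time passes only in rows, so rows that do not move let the fingers close. It gives the time, the measured TCP pose, the force and the opening at its end, in the units of the state.
- manip.sense(): the state, without advancing time (a new reading comes with each control period).
- cams.snapshot(name): name is "scene" or "top" or "wrist"; returns the picture (420x560x3 uint8, red, green, blue); there is no depth.
- cams.camera_model(name): a dict with "vfov" (degrees; the focal length in pixels is half the picture's height over the tangent of half this angle, whatever the lens; pixels are square), "cx", "cy" (the principal point, pixels), "rvec" (rotation vector, rad) and "tvec" (3), from world to camera coordinates, as OpenCV has them. Camera axes: x right, y down, z forward; pixel columns grow to the right and rows downward; lengths in m; the calibration is good to about 2 mm. A picture is of the moment at which its call begins: read the wrist's pose just before it. camera_model takes no time and is no camera call; for the wrist camera it gives the pose at the moment of the call.
- order.sign_off(): hands the job in, once; it reports no verdict.
Trained networks look in the newest picture that a camera, given by its name, has taken for a name from the list of things; names that differ only in an ending like _2 or _b are one class to them, and where a whole thing is asked for, a point or a joint stands for the part that bears it (a point fixed in the world has none). Each returns a list of dicts, best first, with "score" (0 to 1); they miss things now and then, are a little off and sometimes report something else, mostly with a low value. They report only what shows in the picture. A call takes as long as a camera call.
- cams.regions_of(label, camera): "pixels" (420x560 bool, what is visible of it) and "rect" ([left, top, right, bottom] in pixels, round what is visible of it).
- cams.spot_point(label, camera): "at" ([column, row] in pixels: a listed point, or the origin of a listed thing).
The state is a dict: "t": time; "q": joint angles; "qd": joint speeds; "tau": joint torques, N m; "tcp_pos": TCP position; "tool_rot": TCP orientation; "force": force on the tool from outside, world axes, zero at the start; "ft_torque": the same for the moment, N m; "finger_gap": opening from 0.0 (shut) to 1.0 (fully open).
Only numpy, scipy, OpenCV 4.12 (cv2) and the standard library are available. Lean on these libraries where they do the work, as an engineer would, in place of code of your own. Each camera call takes 0.05 s, during which the arm holds its last target. There are 200 camera calls.

## Task

The yellow plug still sticks out of the end of the teal handle that lies in the bar clamp. Pump the clamp's orange trigger bar, downward and back up, until the jaw has pressed the plug fully home against the handle; feel for it, and never force the clamp (no push above 30 N), for the trigger goes hard once the plug is home. Then push the red release lever rearward, away from the handle, and with it slide the jaw's head all the way back to its rear stop; let go of everything and leave the things around as they are.

Things in the scene. Friction and masses are not known exactly. Their poses are not given: they have to be found in the camera images.
- clamp: base of the bar clamp, a grey plate 470 x 100 x 12 mm fixed on the bench, with a toothed steel bar along it. Origin at bench level on the centre line; its x axis runs along the bar in the way the jaw advances (toward the yellow plug and the teal handle), z up. The teal handle lies fixed in two black saddles from x = 70 to 240 mm, its axis 64 mm above the bench; rear bar post at x = -196 mm.
- head (a joint): travel in m of the black sliding head (40 mm wide, 115 mm long, 88 mm high, over the trigger pivot 116 mm) with its steel ram and jaw along the bar: 0 = rear stop, grows along the clamp's x, about 0.0605 when the plug is home. It is a ratchet: it cannot go back unless the release lever is pushed. 2 N of friction.
- jaw_face (a point): centre of the jaw's flat front face (20 mm across, 64 mm above the bench) at the front of the ram
- plug (a joint): how far in m the yellow plug has been pressed in: starts at 0 to 0.004, 0.012 = home, its flange against the handle. Tight fit: it moves only under about 20 N and stays where it is pushed.
- plug_face (a point): centre of the front face of the yellow plug's flange (26 mm across, 5 mm thick), 64 mm above the bench
- trigger (a joint): trigger angle in rad: 0 = up at rest, 0.5 = a full stroke, 0.56 = hard stop; a spring lifts it. Pivot on the head, 105 mm above the bench. A full stroke walks the head 8 to 12 mm forward (first third idle); let it up fully before the next. Takes 4 to 8 N while the jaw is free, about 10 to 16 N while the plug is being pressed; once the plug is home it goes hard in mid-stroke.
- trigger_bar (a point): centre of the trigger's orange round cross-bar, a free-turning roller 14 mm thick and 44 mm long across the clamp; 121 mm above the bench at rest (its top 7 mm higher), 81 mm after a full stroke. It lies 79 mm in front of the trigger's pivot and moves forward with the head as it is pressed.
- release (a joint): angle of the red release lever in rad: 0 to 0.2 when let go (it rides on the teeth), 0.26 = pushed fully rearward, which lifts the catch off the bar. A light spring (1 to 2 N at the top) brings it back. Pushed on rearward against its stop it takes the head along, with 4 to 8 N in all.
- release_top (a point): middle of the top edge of the red release lever, about 152 mm above the bench; a flat plate 10 mm thick along the clamp, 36 mm wide across it, red for 58 mm below the top edge. It stands 60 mm behind the trigger's pivot and is pushed on the face that looks to the handle; above 118 mm only the trigger bar stands in front of it.
- mug: white mug, 97 mm high, bystander; origin under its base
- tape_roll: roll of brown packing tape lying flat, 114 mm across, 48 mm high, bystander; origin under its centre
- screwdriver: red-handled screwdriver lying flat, 201 mm, bystander; origin under its middle
- glue_bottle: white glue bottle with red nozzle, 121 mm high, bystander; origin under its base
- whisk_head: small wire whisk head lying flat, 144 mm, bystander; origin under its middle
- marker: white and blue felt marker lying flat, 147 mm, bystander; origin under its middle

How it is judged:
By the outcome, as a careful person would: the job done as asked, in the order asked, and still so for the second after the job is handed in, with the robot touching nothing.
It also fails if it takes over 64 s, if anything falls off the work surface, if the arm or the gripper's body presses on something with over 40 N, if the wrist force passes 120 N, or if a joint passes its speed limit or range.

## Working session

There is one attempt and no reset: what is moved stays moved. The work goes in short steps, Python scripts to look and compute and a tool call to move; the robot and the scene stay as the last step left them, time stands still between calls to the robot, and variables do not carry over. Pictures are saved under pics/ and viewed, about 8 in all and at most 12, crops included, and the job is handed in when it is done.

Besides the shell and the picture viewer there is one more tool, called after "Call:" as name(argument=value, ...) on one line, values as JSON. drive_tool: Moves the arm, as the interface text tells. Its arguments: {"type":"object","properties":{"linear":{"type":"array","items":{"type":"array","items":{"type":"number"}}},"rot":{"type":"array","items":{"type":"array","items":{"type":"number"}}},"hand":{"type":"array","items":{"type":"number"}},"force":{"type":"number"}},"required":["linear","rot","hand"]}

```bash
mkdir -p pics; cat > h.py <<'E'
import numpy as np, cv2
from station import manip, cams, order
from scipy.spatial.transform import Rotation as R
def cam(n):
    m=cams.camera_model(n); f=210/np.tan(np.radians(m['vfov'])/2)
    K=np.array([[f,0,m['cx']],[0,f,m['cy']],[0,0,1.]])
    return K,cv2.Rodrigues(np.array(m['rvec'],float))[0],np.array(m['tvec'],float).ravel()
def onz(n,px,z):
    K,Rm,t=cam(n); d=Rm.T@np.linalg.solve(K,[px[0],px[1],1]); c=-Rm.T@t
    return c+d*(z-c[2])/d[2]
def proj(n,p):
    K,Rm,t=cam(n); q=K@(Rm@np.array(p)+t); return q[:2]/q[2]
def save(n,name):
    im=cams.snapshot(n); cv2.imwrite('pics/'+name,im[:,:,::-1]); return im
E
python3 - <<'E'
from h import *
s=manip.sense(); print(s, manip.tip_reach)
a=save('scene','s1.png'); b=save('top','t1.png')
zs=dict(jaw_face=.064,plug_face=.064,trigger_bar=.121,release_top=.152,clamp=0,mug=0,tape_roll=0,glue_bottle=0,screwdriver=0,whisk_head=0,marker=0)
for n in ['top','scene']:
    for l,z in zs.items():
        r=cams.spot_point(l,n)
        for e in r[:1]: print(n,l,round(e['score'],2),np.round(e['at'],1),np.round(onz(n,e['at'],z),4))
E
```

```text
{'t': 0.0, 'q': array([ 1.09151028e+00,  5.28468260e-01,  1.43388300e+00,  1.97817186e-05,
        1.18138183e+00, -1.78486086e-01]), 'qd': array([-0.00060113,  0.00012166,  0.00043176, -0.00040547, -0.00110058,
        0.00103542]), 'tau': array([ 1.29383985e-03, -4.42345011e+01, -1.78029674e+01, -2.65976942e-04,
        8.19663604e-03, -4.64935269e-06]), 'tcp_pos': array([0.18488105, 0.59645685, 0.30293829]), 'tool_rot': array([ 1.49837249e-01,  9.88710096e-01, -1.00990432e-03, -3.54325176e-04]), 'force': array([ 0.17473396, -0.42219744, -0.07938269]), 'ft_torque': array([-0.02882932,  0.00599243,  0.03880876]), 'finger_gap': 1.0010583145545366} 0.0726
top jaw_face 0.88 [309.4 221.3] [0.5197 0.0193 0.064 ]
top plug_face 0.55 [317.4 219.2] [ 0.5268 -0.0063  0.064 ]
top trigger_bar 0.49 [294.8 222.1] [0.5119 0.0673 0.121 ]
top release_top 0.63 [245.8 220.8] [0.5117 0.2153 0.152 ]
top mug 0.96 [188.6 190. ] [0.6275 0.4264 0.    ]
top tape_roll 0.86 [165.8 247.7] [0.4314 0.4962 0.    ]
top glue_bottle 0.73 [410.1 197.1] [ 0.6108 -0.3233  0.    ]
top screwdriver 0.76 [191.6 239.1] [0.4611 0.4106 0.    ]
top whisk_head 0.57 [410.  250.7] [ 0.4305 -0.3195  0.    ]
top marker 0.72 [305.4 177.5] [0.6744 0.0303 0.    ]
scene jaw_face 0.8 [284.2 237.1] [0.5245 0.0263 0.064 ]
scene plug_face 0.48 [290.8 243. ] [ 5.3e-01 -1.0e-04  6.4e-02]
scene trigger_bar 0.66 [277.1 215.1] [0.5182 0.0551 0.121 ]
scene release_top 0.54 [252.3 171.3] [0.5211 0.2125 0.152 ]
scene clamp 0.7 [280.2 244.7] [0.5305 0.0604 0.    ]
scene mug 0.56 [262.9 164. ] [0.6448 0.4129 0.    ]
scene tape_roll 0.95 [193.1 166.5] [0.4338 0.5029 0.    ]
scene glue_bottle 0.85 [396.3 342.7] [ 0.6286 -0.3311  0.    ]
scene screwdriver 0.8 [215.  182.6] [0.4678 0.3926 0.    ]
scene whisk_head 0.6 [323.1 378.4] [ 0.4351 -0.331   0.    ]
scene marker 0.69 [329.5 233.3] [0.6745 0.0375 0.    ]
```

```bash
python3 -c "
import cv2,numpy as np
a=cv2.imread('pics/s1.png');b=cv2.imread('pics/t1.png')
cv2.imwrite('pics/st.png',cv2.resize(np.vstack([a,b]),None,fx=.71,fy=.71))"
```

```text
(no output)
```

View pics/st.png

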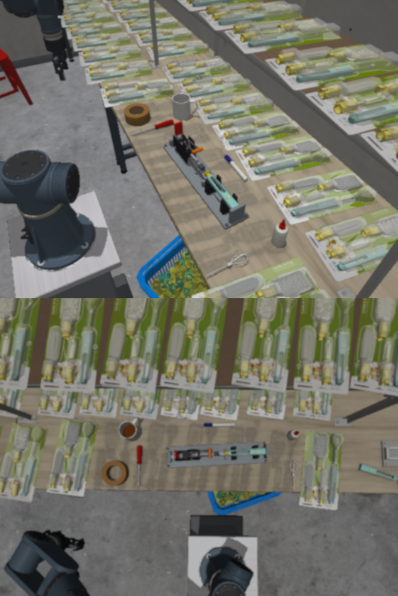

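Call:
drive_tool(linear=[[-29, -24, 0], [-29, -24, 0], [-29, -24, 0], [-29, -24, 0], [-29, -24, 0], [-29, -24, 0], [-29, -24, 0], [-29, -24, 0], [-29, -24, 0], [-29, -24, 0], [-29, -24, 0], [-29, -24, 0], [-29, -24, 0], [-29, -24, 0], [-29, -24, 0], [-29, -24, 0], [0, 0, 0], [0, 0, 0], [0, 0, 0], [0, 0, 0]], rot=[[0, 0, 0], [0, 0, 0], [0, 0, 0], [0, 0, 0], [0, 0, 0], [0, 0, 0], [0, 0, 0], [0, 0, 0], [0, 0, 0], [0, 0, 0], [0, 0, 0], [0, 0, 0], [0, 0, 0], [0, 0, 0], [0, 0, 0], [0, 0, 0], [0, 0, -5.7], [0, 0, -5.7], [0, 0, -5.7], [0, 0, 0]], hand=[0, 0, 0, 0, 0, 0, 0, 0, 0, 0, 0, 0, 0, 0, 0, 0, 0, 0, 0, 0])

```text
t: 2.87
tcp_pos: [0.5356, 0.0698, 0.3049]
tool_rot: [-0.006, 1.0, 0.004, 0.009]
force: [0.8, 0.3, -0.7]
finger_gap: 0.002
```

```bash
python3 - <<'E'
from h import *
s=manip.sense(); print(s['t'],s['tcp_pos'],R.from_quat(s['tool_rot']).as_matrix().round(3).tolist(),s['force'])
save('wrist','w1.png')
for l,z in dict(jaw_face=.064,plug_face=.064,trigger_bar=.121,release_top=.152,clamp=0).items():
    for e in cams.spot_point(l,'wrist')[:2]: print(l,round(e['score'],2),np.round(e['at'],1),np.round(onz('wrist',e['at'],z),4))
E
```

```text
2.8667 [0.53561084 0.06978462 0.30489624] [[-1.0, -0.013, 0.017], [-0.013, 1.0, 0.007], [-0.017, 0.007, -1.0]] [ 0.81019241  0.29000779 -0.71356046]
jaw_face 0.97 [217.7 172.3] [0.5296 0.0211 0.064 ]
plug_face 0.87 [193.8 171.6] [ 5.288e-01 -5.000e-04  6.400e-02]
trigger_bar 0.8 [269. 186.] [0.5249 0.069  0.121 ]
release_top 0.75 [485.2 186.8] [0.5148 0.2145 0.152 ]
release_top 0.29 [259.5 151.5] [0.4924 0.0629 0.152 ]
clamp 0.59 [257.9 151.9] [0.5226 0.0564 0.    ]
clamp 0.53 [218.5 172.9] [0.5465 0.0126 0.    ]
```

View pics/w1.png

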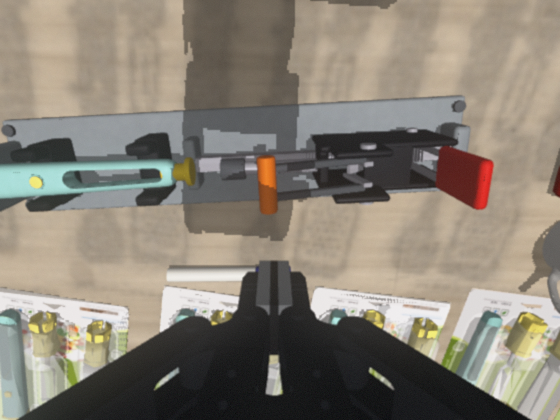

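Call:
drive_tool(linear=[[10, -3, 30], [0, 0, 30], [0, 0, 15], [0, 0, 5], [0, 0, 0]], rot=[[0.4, 1.0, -3], [0, 0, 0], [0, 0, 0], [0, 0, 0], [0, 0, 0]], hand=[0, 0, 0, 0, 0])

```text
t: 3.58
tcp_pos: [0.5271, 0.0698, 0.2249]
tool_rot: [-0.033, 0.999, -0.001, 0.004]
force: [-1.0, -0.3, 0.2]
finger_gap: -0.002
```

```bash
python3 - <<'E'
from h import *
s=manip.sense(); M=R.from_quat(s['tool_rot']).as_matrix();print(s['t'],s['tcp_pos'],M.round(3).tolist(),s['force'], 'tip',s['tcp_pos']+M[:,2]*.0726)
save('wrist','w2.png')
for l,z in dict(jaw_face=.064,plug_face=.064,trigger_bar=.121,release_top=.152).items():
    for e in cams.spot_point(l,'wrist')[:1]: print(l,round(e['score'],2),np.round(e['at'],1),np.round(onz('wrist',e['at'],z),4))
E
```

```text
3.5833 [0.52713402 0.069806   0.22488334] [[-0.998, -0.066, 0.008], [-0.066, 0.998, -0.001], [-0.008, -0.001, -1.0]] [-0.99339579 -0.30122444  0.20467286] tip [0.52768441 0.06973926 0.15228546]
jaw_face 0.6 [204.9 211.9] [0.5327 0.0209 0.064 ]
plug_face 0.93 [170.8 206.5] [ 0.5312 -0.0036  0.064 ]
trigger_bar 0.71 [267.1 244. ] [0.5288 0.0661 0.121 ]
```

View pics/w2.png

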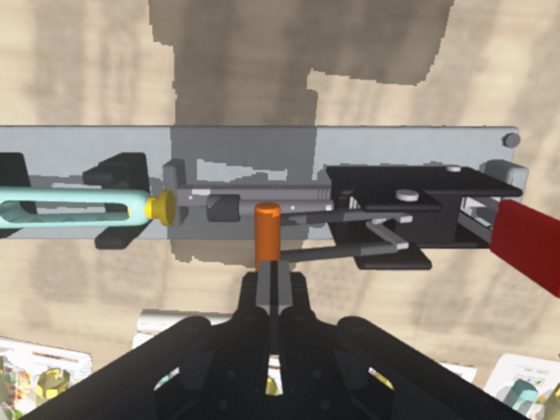

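Call:
drive_tool(linear=[[0, -5, 8], [0, 0, 8], [0, 0, 6], [0, 0, 5], [0, 0, 5], [0, 0, 5], [0, 0, 5]], rot=[[0, 0, 0], [0, 0, 0], [0, 0, 0], [0, 0, 0], [0, 0, 0], [0, 0, 0], [0, 0, 0]], hand=[0, 0, 0, 0, 0, 0, 0])

```text
t: 4.42
tcp_pos: [0.5319, 0.0633, 0.1853]
tool_rot: [-0.033, 0.999, -0.002, 0.011]
force: [-0.8, -0.6, 5.0]
finger_gap: 0.007
```

Call:
drive_tool(linear=[[2, 0, 5], [1, -1, 5], [1, -1, 5], [1, -1, 5], [1, -1, 4], [0, 0, 1]], rot=[[0, 0.8, 0], [0, 0.5, 0], [0, 0.2, 0], [0, 0, 0], [0, 0, 0], [0, 0, 0]], hand=[0, 0, 0, 0, 0, 0])

```text
t: 4.92
tcp_pos: [0.5324, 0.0583, 0.1602]
tool_rot: [-0.033, 0.999, -0.003, 0.004]
force: [-1.0, -0.3, 4.7]
finger_gap: -0.004
```

```bash
cat > look.py <<'E'
from h import *
import sys
s=manip.sense(); M=R.from_quat(s['tool_rot']).as_matrix();print(s['t'],'z',M[:,2].round(3),s['force'].round(1),'tip',(s['tcp_pos']+M[:,2]*.0726).round(4))
save('wrist',sys.argv[1])
for l,z in dict(jaw_face=.064,plug_face=.064,trigger_bar=.121).items():
    for e in cams.spot_point(l,'wrist')[:1]: print(l,round(e['score'],2),np.round(e['at'],1),np.round(onz('wrist',e['at'],z),4))
E
python3 look.py w3.png
```

```text
4.9167 z [ 0.009 -0.005 -1.   ] [-1.  -0.3  4.7] tip [0.5331 0.0579 0.0876]
jaw_face 0.8 [188.6 242.2] [0.5294 0.0129 0.064 ]
plug_face 0.96 [160.5 239.1] [ 0.5287 -0.002   0.064 ]
trigger_bar 0.92 [275.5 258.1] [0.5055 0.0576 0.121 ]
```

Call:
drive_tool(linear=[[2, 0, -20], [0, 0, -20], [0, 0, -4], [0, 0, 0], [0, -1, 6], [0, 0, 6], [0, -1, 5], [1, 0, 5], [1, -1, 5], [1, -1, 5], [1, -1, 5], [1, -1, 4], [0, 0, 1]], rot=[[0, 0.3, 0], [0, 0, 0], [0, 0, 0], [0, 0, 0], [0, 0, 0], [0, 0.2, 0], [0, 0.2, 0], [0, 0.2, 0], [0, 0.2, 0], [0, 0, 0], [0, 0, 0], [0, 0, 0], [0, 0, 0]], hand=[0, 0, 0, 0, 0, 0, 0, 0, 0, 0, 0, 0, 0])

```text
t: 6.2
tcp_pos: [0.5289, 0.0516, 0.1561]
tool_rot: [-0.032, 0.999, -0.003, -0.002]
force: [0.6, -0.2, 5.0]
finger_gap: -0.0
```

```bash
python3 look.py w4.png
```

```text
6.2 z [-0.004 -0.006 -1.   ] [ 0.6 -0.2  5. ] tip [0.5286 0.0512 0.0835]
jaw_face 0.78 [174.2 258.5] [ 0.5325 -0.0007  0.064 ]
plug_face 0.83 [171.7 252.5] [ 0.5292 -0.0019  0.064 ]
```

View pics/w4.png

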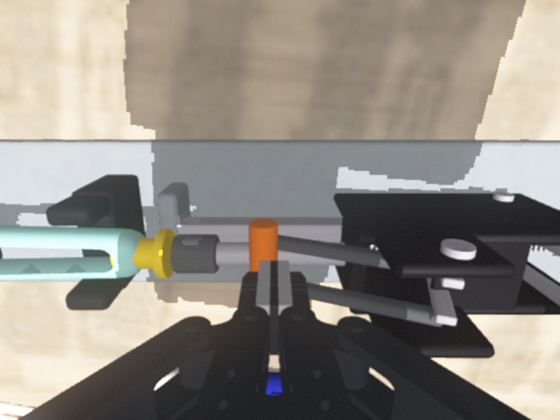

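Call:
drive_tool(linear=[[0, 0, -22], [0, 0, -22], [0, 0, -3], [0, 0, 0], [0, -1, 6], [0, 0, 6], [0, -1, 5], [0, -1, 4], [0, -1, 3]], rot=[[0, 0, 0], [0, 0, 0], [0, 0, 0], [0, 0, 0], [0, 0, 0], [0, 0, 0], [0, 0, 0], [0, 0, 0], [0, 0, 0]], hand=[0, 0, 0, 0, 0, 0, 0, 0, 0])

```text
t: 7.15
tcp_pos: [0.5233, 0.0507, 0.1746]
tool_rot: [-0.031, 0.999, 0.001, -0.01]
force: [0.3, 5.4, 14.4]
finger_gap: -0.003
```

Call:
drive_tool(linear=[[-2, -3, 1], [-2, -3, 2], [-1, -2, 3], [0, -1, 3]], rot=[[0, -0.7, 0], [0, -0.5, 0], [0, 0, 0], [0, 0, 0]], hand=[0, 0, 0, 0])

```text
t: 7.48
tcp_pos: [0.5232, 0.0467, 0.1647]
tool_rot: [-0.029, 1.0, 0.007, -0.007]
force: [-0.2, 3.6, 16.8]
finger_gap: 0.001
```

```bash
python3 look.py w5.png
```

```text
7.4833 z [-0.014  0.013 -1.   ] [-0.2  3.6 16.8] tip [0.5221 0.0477 0.0921]
jaw_face 0.75 [172.2 262.8] [ 0.532  -0.0074  0.064 ]
plug_face 0.95 [173.1 256.2] [ 0.528  -0.0068  0.064 ]
```

View pics/w5.png

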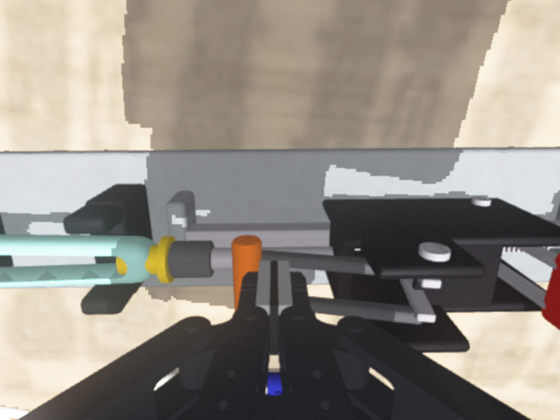

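```bash
python3 -c "
from h import *
print(onz('wrist',(247,245),.087),onz('wrist',(248,290),.087))
s=manip.sense();M=R.from_quat(s['tool_rot']).as_matrix();print(M.round(3), proj('wrist',s['tcp_pos']+M[:,2]*.0726))"
```

```text
[0.5085513  0.03441395 0.087     ] [0.53279013 0.03575287 0.087     ]
[[-0.998 -0.059 -0.015]
 [-0.059  0.998  0.012]
 [ 0.014  0.013 -1.   ]] [272.56578078 277.18685622]
```

Call:
drive_tool(linear=[[0, 0, -22], [0, 0, -22], [-3, -7, 0], [-3, -8, 0], [0, 0, 0]], rot=[[0, 0, 0], [0, 0, 0], [0.4, -0.5, 0], [0.4, -0.4, 0], [0, 0, 0]], hand=[0, 0, 0, 0, 0])

```text
t: 8.1
tcp_pos: [0.5266, 0.0295, 0.204]
tool_rot: [-0.031, 1.0, -0.001, -0.007]
force: [0.4, 0.5, 0.3]
finger_gap: 0.001
```

```bash
python3 look.py w6.png
```

```text
8.1 z [-0.013 -0.003 -1.   ] [0.4 0.5 0.3] tip [0.5257 0.0293 0.1314]
jaw_face 0.88 [217.7 230.2] [ 0.5299 -0.0058  0.064 ]
plug_face 0.72 [218.9 225.6] [ 0.5267 -0.0047  0.064 ]
trigger_bar 0.74 [287.5 271.3] [0.5266 0.0383 0.121 ]
```

View pics/w6.png

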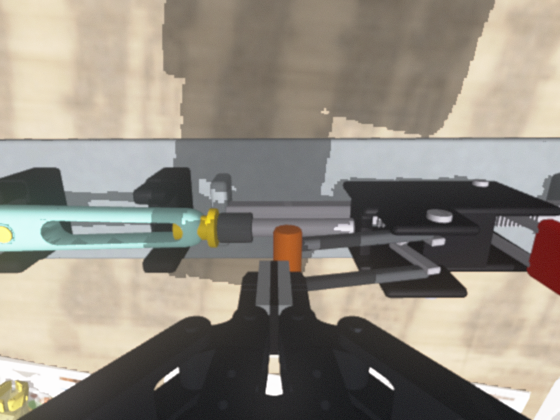

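Call:
drive_tool(linear=[[-1, 5, 0], [0, 1, 5], [0, 0, 5], [0, -1, 4], [0, -1, 4], [0, -1, 3]], rot=[[0, -0.5, 0], [0, -0.3, 0], [0, 0, 0], [0, 0, 0], [0, 0, 0], [0, 0, 0]], hand=[0, 0, 0, 0, 0, 0])

```text
t: 8.8
tcp_pos: [0.5265, 0.0352, 0.1815]
tool_rot: [-0.031, 1.0, -0.0, -0.0]
force: [-2.4, 0.1, 12.1]
finger_gap: -0.003
```

Call:
drive_tool(linear=[[0, -2, 3], [0, -2, 3], [0, -1, 3]], rot=[[0, 0, 0], [0, 0, 0], [0, 0, 0]], hand=[0, 0, 0])

```text
t: 9.05
tcp_pos: [0.5268, 0.0306, 0.1748]
tool_rot: [-0.032, 0.999, -0.0, 0.0]
force: [-2.0, -0.8, 11.0]
finger_gap: -0.0
```

Call:
drive_tool(linear=[[0, -1, 3], [0, 0, 3], [0, 0, 3]], rot=[[0, 0, 0], [0, 0, 0], [0, 0, 0]], hand=[0, 0, 0])

```text
t: 9.3
tcp_pos: [0.5268, 0.0295, 0.1697]
tool_rot: [-0.032, 0.999, -0.0, 0.001]
force: [-3.8, -0.2, 22.4]
finger_gap: -0.0
```

Call:
drive_tool(linear=[[0, 0, 1.5]], rot=[[0, 0, 0]], hand=[0])

```text
t: 9.38
tcp_pos: [0.5268, 0.0295, 0.17]
tool_rot: [-0.032, 0.999, -0.001, 0.001]
force: [-4.1, 0.3, 21.0]
finger_gap: -0.001
```

```bash
python3 look.py w7.png; python3 -c "
import cv2
a=cv2.imread('pics/w7.png')[190:320,80:360];cv2.imwrite('pics/w7c.png',cv2.resize(a,None,fx=2.5,fy=2.5))"
```

```text
9.3833 z [ 0.002 -0.001 -1.   ] [-4.1  0.3 21. ] tip [0.527  0.0294 0.0974]
jaw_face 0.73 [199.2 246.7] [ 0.5301 -0.012   0.064 ]
plug_face 0.82 [201.5 246.4] [ 0.5299 -0.0107  0.064 ]
trigger_bar 0.59 [278.2 272.2] [0.5108 0.0307 0.121 ]
```

View pics/w7c.png

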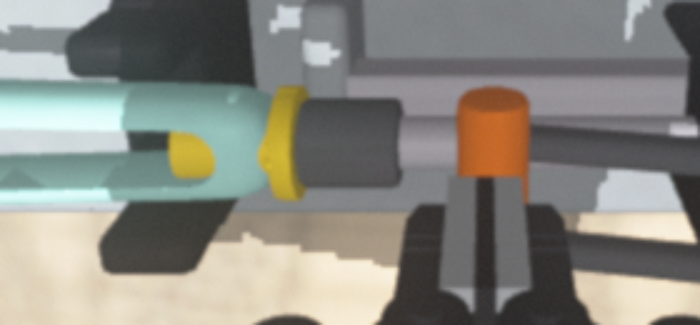

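Call:
drive_tool(linear=[[0, 0, 2.2]], rot=[[0, 0, 0]], hand=[0])

```text
t: 9.67
tcp_pos: [0.5267, 0.0295, 0.17]
tool_rot: [-0.033, 0.999, -0.001, 0.002]
force: [-4.5, 0.3, 20.2]
finger_gap: 0.0
```

Call:
drive_tool(linear=[[0, 0, -15], [0, 0, -30], [0, 0, -35], [0, 20, -25], [0, 30, 0], [0, 30, 0], [0, 10, 0], [0, 0, 0]], rot=[[0, 0, 0], [0, 0, 0], [0, 0, 0], [0, 0, 0], [0, 0, 0], [0, 0, 0], [0, 0, 0], [0, 0, 0]], hand=[0, 0, 0, 0, 0, 0, 0, 0])

```text
t: 10.33
tcp_pos: [0.5218, 0.1211, 0.2788]
tool_rot: [-0.031, 1.0, -0.001, 0.003]
force: [-0.4, -0.3, -0.1]
finger_gap: 0.0
```

```bash
sed -i 's/trigger_bar=.121)/trigger_bar=.121,release_top=.152)/' look.py; python3 look.py w8.png
```

```text
10.3333 z [ 0.007 -0.001 -1.   ] [-0.4 -0.3 -0.1] tip [0.5223 0.121  0.2062]
jaw_face 0.77 [116.4 189.5] [ 0.5298 -0.0152  0.064 ]
plug_face 0.79 [122.3 188.2] [ 0.5283 -0.0107  0.064 ]
trigger_bar 0.59 [147.1 212.5] [0.5269 0.0298 0.121 ]
```

View pics/w8.png

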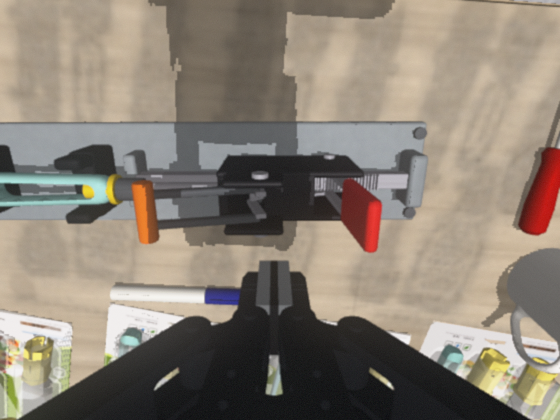

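```bash
python3 -c "
from h import *
for p in [(371,217),(366,217)]: print(onz('wrist',p,.152))
print([ (round(e['score'],2),e['at']) for e in cams.spot_point('release_top','wrist')])"
```

```text
[0.50965716 0.17693017 0.152     ]
[0.50983646 0.17389868 0.152     ]
[]
```

Call:
drive_tool(linear=[[3, 14, 0], [3, 12, 0], [0, 0, 30], [0, 0, 30], [0, 0, 12], [0, 0, 4], [0, 0, 0]], rot=[[0, 0.3, 0], [0, 0, 0], [0, 0, 0], [0, 0, 0], [0, 0, 0], [0, 0, 0], [0, 0, 0]], hand=[0, 0, 0, 0, 0, 0, 0])

```text
t: 11.22
tcp_pos: [0.5172, 0.1408, 0.2001]
tool_rot: [-0.025, 1.0, -0.002, 0.003]
force: [0.1, -0.2, 0.8]
finger_gap: -0.002
```

Call:
drive_tool(linear=[[0, 8, 0], [0, 8, 0], [0, 5, 0], [0, 5, 0], [0, 4, 0], [0, 4, 0], [0, 4, 0]], rot=[[0, 0, 0], [0, 0, 0], [0, 0, 0], [0, 0, 0], [0, 0, 0], [0, 0, 0], [0, 0, 0]], hand=[0, 0, 0, 0, 0, 0, 0])

```text
t: 11.8
tcp_pos: [0.5173, 0.1821, 0.204]
tool_rot: [-0.025, 1.0, -0.002, 0.006]
force: [0.3, -4.1, -1.2]
finger_gap: -0.001
```

Call:
drive_tool(linear=[[0, 5, 2], [0, 5, 1], [0, 5, 1], [0, 5, 0], [0, 5, 0], [0, 5, 0], [0, 5, 0]], rot=[[0, 0.5, 0], [0, 0, 0], [0, 0, 0], [0, 0, 0], [0, 0, 0], [0, 0, 0], [0, 0, 0]], hand=[0, 0, 0, 0, 0, 0, 0])

```text
t: 12.38
tcp_pos: [0.5161, 0.2189, 0.2013]
tool_rot: [-0.026, 1.0, -0.004, 0.002]
force: [0.3, -1.8, 4.1]
finger_gap: 0.0
```

Call:
drive_tool(linear=[[0, 4, -0.5], [0, 4, 0], [0, 4, 0], [0, 3, 0]], rot=[[0, 0, 0], [0, 0, 0], [0, 0, 0], [0, 0, 0]], hand=[0, 0, 0, 0])

```text
t: 12.72
tcp_pos: [0.515, 0.2361, 0.2013]
tool_rot: [-0.026, 1.0, -0.004, 0.002]
force: [-0.5, -2.4, 2.5]
finger_gap: -0.003
```

```bash
python3 look.py w9.png
```

```text
12.7167 z [ 0.004 -0.007 -1.   ] [-0.5 -2.4  2.5] tip [0.5153 0.2356 0.1287]
release_top 0.67 [322.7 297.3] [0.5094 0.2554 0.152 ]
```

View pics/w9.png

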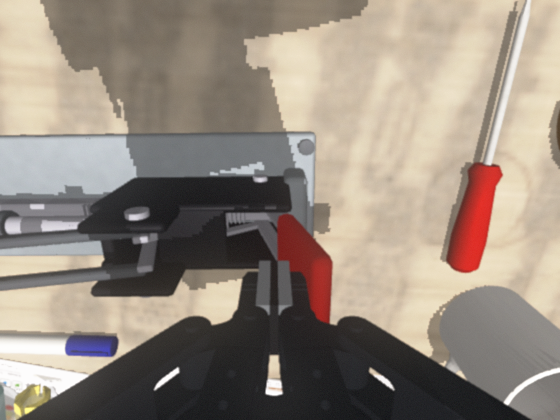

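Call:
drive_tool(linear=[[0, 3, 0], [0, 3, 0], [0, 3, 0]], rot=[[0, 0, 0], [0, 0, 0], [0, 0, 0]], hand=[0, 0, 0])

```text
t: 13.22
tcp_pos: [0.5145, 0.2433, 0.2005]
tool_rot: [-0.026, 1.0, -0.005, 0.001]
force: [1.6, -8.7, -1.6]
finger_gap: -0.001
```

Call:
drive_tool(linear=[[0, 3, 0], [0, 3, 0]], rot=[[0, 0, 0], [0, 0, 0]], hand=[0, 0])

```text
t: 13.38
tcp_pos: [0.5145, 0.2455, 0.2001]
tool_rot: [-0.028, 1.0, -0.01, 0.001]
force: [1.4, -12.1, 3.4]
finger_gap: -0.003
```

Call:
drive_tool(linear=[[0, 3, 0], [0, 3, 0]], rot=[[0, 0, 0], [0, 0, 0]], hand=[0, 0])

```text
t: 13.55
tcp_pos: [0.5147, 0.2464, 0.2002]
tool_rot: [-0.03, 0.999, -0.017, 0.0]
force: [1.0, -12.2, 4.6]
finger_gap: -0.0
```

Call:
drive_tool(linear=[[0, -6, 0], [0, -10, 0], [0, -15, 0], [0, -10, 0], [0, 0, -30], [0, 0, -35], [0, -20, -25], [0, -20, 0], [0, 0, 0]], rot=[[0, 0, 0], [0, 0, 0], [0, 0, 0], [0, 0, 0], [0, 0, 0], [0, 0, 0], [-1, 0, 0], [-1, 0, 0], [0, 0, 0]], hand=[0, 0, 0, 0, 0, 0, 0, 0, 0])

```text
t: 14.3
tcp_pos: [0.5188, 0.1658, 0.2938]
tool_rot: [-0.029, 1.0, 0.004, -0.003]
force: [-0.4, -1.0, -0.6]
finger_gap: 0.001
```

```bash
python3 look.py w10.png; python3 -c "
from h import *
for l,z in dict(plug_face=.064,jaw_face=.064,trigger_bar=.121,release_top=.152).items():
  cams.snapshot('top')
  for e in cams.spot_point(l,'top')[:1]: print(l,round(e['score'],2),onz('top',e['at'],z))"
```

```text
14.3 z [-0.006  0.008 -1.   ] [-0.4 -1.  -0.6] tip [0.5184 0.1663 0.2212]
jaw_face 0.8 [138.3 189.6] [0.5267 0.0491 0.064 ]
plug_face 0.69 [ 74.8 188.9] [ 0.5283 -0.0067  0.064 ]
trigger_bar 0.62 [173.3 208.9] [0.5211 0.0964 0.121 ]
release_top 0.72 [391.  219.7] [0.5089 0.2466 0.152 ]
plug_face 0.4 [ 0.5287775  -0.01272947  0.064     ]
jaw_face 0.74 [0.52403719 0.03894763 0.064     ]
trigger_bar 0.68 [0.52002515 0.0879696  0.121     ]
release_top 0.51 [0.51677023 0.24732281 0.152     ]
```

View pics/w10.png

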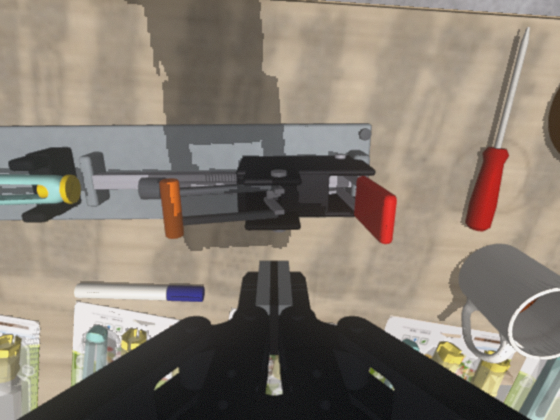

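Call:
drive_tool(linear=[[0, -36, 0], [0, -36, 0], [0, -36, 0], [0, -30, 0], [0, 0, 0]], rot=[[0, 0, 0], [0, 0, 0], [0, 0, 0], [0, 0, 0], [0, 0, 0]], hand=[0, 0, 0, 0, 0])

```text
t: 15.37
tcp_pos: [0.5281, 0.029, 0.291]
tool_rot: [-0.035, 0.999, 0.004, -0.003]
force: [-0.0, -1.2, 0.6]
finger_gap: 0.002
```

```bash
python3 look.py w11.png; python3 -c "
import cv2
a=cv2.imread('pics/w11.png')[120:260,120:440];cv2.imwrite('pics/w11c.png',cv2.resize(a,None,fx=2.5,fy=2.5))"
```

```text
15.3667 z [-0.006  0.008 -1.   ] [-0.  -1.2  0.6] tip [0.5277 0.0295 0.2184]
jaw_face 0.77 [293.7 190.7] [0.5275 0.0532 0.064 ]
plug_face 0.84 [227.5 187.7] [ 0.5285 -0.0048  0.064 ]
trigger_bar 0.81 [358.3 212.7] [0.5243 0.0991 0.121 ]
release_top 0.46 [226.8 188.6] [0.5038 0.0051 0.152 ]
```

View pics/w11c.png

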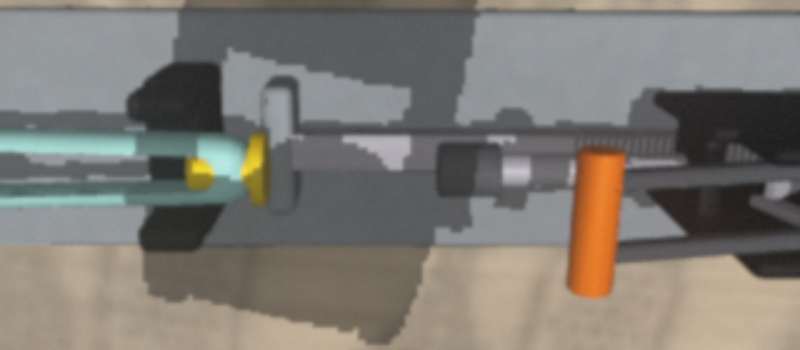

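```bash
python3 -c "
from h import *
print(order.sign_off())"
```

```text
the job is handed in; nothing more can be done
None
```

The plug is pressed home, the head is back at its rear stop, and I handed the job in at about 15 s with the arm clear of everything.

- **Pumping:** It took four trigger strokes with the closed fingers. The jaw ran free for the first two and pressed the plug on the third and fourth. On the fourth stroke the trigger went hard mid-stroke. It stopped moving at 20–22 N, against 11–14 N while pressing just before. The highest push I read was 22.4 N, though force was only read at the end of each move.
- **Slip on stroke three:** The fingers ended about 12 mm behind the bar's centre. I lifted and re-aimed before stroke four.
- **Release:** I pushed the red lever rearward at about 2–9 N. The head slid back until the fingertip stood still at 12 N, which I took as the rear stop. Then I backed off and lifted clear.

**Last checks:** The close view shows the plug's flange against the handle, with no neck visible. My pixel reading puts the jaw about 59.6 mm from the plug, against the expected 60.5 mm. The networks' readings of that gap were lower: 58 mm in that close view, and 52–56 mm in earlier oblique and top views. I trusted the close view and the felt stop. The marker, screwdriver and mug looked undisturbed in the last wide view. The tape roll, glue bottle and whisk were not rechecked.

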